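# Take the cutting guide's setting off with the tape measure and lock it

## Robot

A 6-joint arm with a two-finger parallel gripper is mounted at the origin on a cart in front of the work surface, level with it; the furniture and walls round the work are solid. World frame = base frame: x ahead of the robot, y to its left, z up, the work surface at z = 0. Lengths are in m, angles in rad, forces in N, time in s.
With the tool pointing down it reaches from about 0.325 to 0.85 m from the base axis. Payload 4.4 kg.
Tool frame: the origin (TCP) lies at the very end of the fingers, on their centre line; the grasp point (between the pads) lies 19 mm behind it (r.hold_point_z is the distance from the TCP to the grasp point, in m); z points along the fingers, y is the line along which they close (so a half turn about z gives the same grasp; the last joint's range is limited). The gripper opens to 94 mm and grips with 3 to 60 N. Pads are 16 mm wide; open, the fingers measure 119 mm over their backs; the gripper's body (75 mm by 177 mm) begins 78 mm behind the grasp point.
Start: joints at [1.004, 0.207, 1.542, -0, 1.393, -0.15], TCP at [0.232, 0.526, 0.205] pointing down, gripper open.
Joint ranges: [-2.73, 2.73], [-0.86, 2.22], [0.23, 2.46], [-1.11, 4.25], [0.08, 2.63], [-2.82, 2.82]. Speed limits (rad/s): [2.79, 2.79, 3.14, 3.14, 3.14, 3.14].

## Interface

Orientations are given as a rotation vector (axis times angle).
In Python, from station import r, snapshot, ticket gives the robot as it stands.
- The arm moves only by the tool drive_tool, never from a script. Its argument "series" is a list of rows, each a list of 3 entries, a list of its own where there are three numbers: the shift along the tool's x, y, z in m, then the turn, a rotation vector about the tool's x, y, z in rad, then the opening, from 0 (shut) to 1 (fully open). In form: [[[tx, ty, tz], [wx, wy, wz], claw], ...]. A call has 1 to 8 rows; each row is the pose to reach, as a shift and turn from the pose commanded when the call began, along the tool's axes at that moment; what a row does not reach only later rows make up. A row lasts 1/8 s, in which the tool goes at most 62.5 mm and 10.7 degrees, less where a joint would pass 70% of its speed; a pose out of reach is approached as far as the arm can. A call with a gripper value outside its range is refused whole. The fingers move at their own pace and stop on an object; "squeeze" is the grip in N (left out, the last holds). Time passes only in rows, so rows that repeat a pose let the fingers close. It gives the time, the measured TCP pose, the force, the opening and the grip force at its end, in the units of the state.
- r.state(): the state, without advancing time (a new reading comes with each control period).
- snapshot(name): name is "side" or "top" or "wrist"; returns a dict with "color" (400x640x3 uint8, blue, green, red), "fx", "fy", "cx", "cy" (pixels), "rvec" (rotation vector, rad) and "tvec" (3), from world to camera coordinates, as OpenCV has them. Camera axes: x right, y down, z forward; pixel columns grow to the right and rows downward; lengths in m; the calibration is good to about 2 mm. A picture is of the moment at which its call begins. There is no depth.
- ticket.hand_in(): hands the job in; it is judged then, once.
The state is a dict: "time_s": time; "q": joint angles; "qd": joint speeds; "joint_torque": joint torques, N m; "tool_pos": TCP position; "tcp_rot": TCP orientation; "ft_force": force on the tool from outside, world axes, zero at the start; "torque": the same for the moment, N m; "opening": opening from 0.0 (shut) to 1.0 (fully open); "grip_force": force on a finger pad.
Only numpy, scipy, OpenCV 4.12 (cv2) and the standard library are available. Lean on these libraries where they do the work, as an engineer would, in place of code of your own. Each camera call takes 0.05 s, during which the arm holds its last target. There are 200 camera calls.

## Task

Take off the setting of the portioning board's cutting guide with the tape measure: catch the tape's end hook over the board's front edge, draw the case straight back over the board until its heel is butted against the guide, lightly but surely (pushed hard, the guide slips in its clamps), stand it there and press its red lock fully down. Then stand the locked tape upright, blade still out at that length, on the bare worktop beside the board for me to read, without knocking anything over or along.

Things in the scene. Friction and masses are not known exactly. Their poses are not given: they have to be found in the camera images.
- tape: Yellow and black pocket tape measure, red lock on top: case 84 long (x) x 38 thick (y) x 70 high, flat parallel sides, 0.45 to 0.6 kg. Origin: centre of its rubber-soled underside; z up; its -x face is the mouth with the steel hook, +x face the flat heel. Stood on its sole and let go, it grips well enough not to be pulled along by the blade's spring.
- hook_tip (a point): Lower end of the hook (steel plate 22 wide, 10 high, 2 thick), middle of its inner face, which looks to the case and catches on an edge; 42 mm from the case's origin with the blade run in. It rests on what the case stands on; in the air the blade sags at the mouth (0.2 rad at most), the hook hanging 9 mm below the underside when run in, 24 mm with 75 mm out.
- tape_blade (a joint): How far the blade is out, in m: distance from the mouth to the hook's inner face, 0 (run in) to 0.078. It leaves the mouth 9 mm above the underside, towards the case's -x, against a spring: some 3 N to draw it, and a pull of 1 to 1.5 N when held. From heel to hook face is 0.084 more.
- tape_heel (a point): Middle of the case's flat +x face, 42 mm behind its origin, 22 mm above the underside.
- lock_top (a point): Middle of the top of the red lock (22 x 15 mm pad, long side along the case), 81 mm above the case's underside when up and 18 mm towards the mouth from its middle.
- tape_lock (a joint): Travel of the lock, in m: 0 up (blade free), 0.006 fully down (brake on the blade). Pressed straight down with about 8 N, rising to some 16 N at the end of its travel; it stays where it is left.
- board: Wooden portioning board on the worktop, 230 (x, front to back) x 200 (y) x 18 thick, fixed. Origin: centre of its underside; x points from its front edge (-115 mm) to the back; the front edge overhangs nothing but stands 18 mm above the worktop.
- board_edge (a point): Middle of the board's upper front edge, on which the tape is hooked. Axes as the board's.
- guide: Cutting guide: aluminium bar across the board, 188 (y) x 20 (x) x 34 high, black knobs at its ends (53 high). Origin: bottom middle of the bar's front; axes as the board's; 139 to 163 mm behind the board's front edge. A white facing (146 x 6, 31 high), which the heel butts on, is set by its fine screws so that its front lies 6 to 16 mm before the bar's. Slips back if pushed with over 6 N.
- tin: Food tin 75 mm wide, 58 high, standing loose behind the work; leave it alone.
- pen: White marker pen with a blue cap, 135 mm long, 16 thick, lying loose on the worktop in front on the left; leave it alone. Origin in its middle.
- chilli: Jar with a red lid, 60 mm wide, 85 high, loose at the back; leave it alone.
- yoghurt: Yoghurt pot 72 mm wide, 71 high, loose at the back on the right; leave it alone.
Mind the look-alikes: they are no part of the job. Of the things that look like the tape, the smaller one is meant.

How it is judged:
On the way, in this order (a step that is already met when the one before it is completed fails the run):
1. The hook is over the board's front edge, the blade is drawn out, and the case stands square with its heel pressed lightly (over 2.5 N) against the guide's facing (x of hook_tip in the frame of board_edge between -0.003 and 0.002 m and z of hook_tip in the frame of board_edge below -0.002 m and y of hook_tip in the frame of board_edge between -0.1 and 0.1 m and x of tape_heel in the frame of guide above -0.0185 m and angle between the x axis of tape and the x axis of board, either way round below 0.07 rad and value of joint tape_blade above 0.025 m and contact force between tape and guide above 2.5 N), for 0.1 s.
2. The lock is pressed down while the hook is still on the edge and the heel at the guide (not more than 18.5 mm before its bar) (x of hook_tip in the frame of board_edge between -0.003 and 0.002 m and z of hook_tip in the frame of board_edge below -0.002 m and y of hook_tip in the frame of board_edge between -0.1 and 0.1 m and x of tape_heel in the frame of guide above -0.0185 m and angle between the x axis of tape and the x axis of board, either way round below 0.07 rad and value of joint tape_lock above 0.005 m), for 0.2 s.
At the end, for the whole second after the job is handed in: The tape stands upright (within 7 degrees) and still on the worktop off the board, its lock down (over 5 mm of 6) and its blade still out (over 25 mm) at the length taken with the hook on the edge and the heel butted on the guide; guide not shifted over 1 mm (value of joint tape_lock above 0.005 m and value of joint tape_blade above 0.025 m and height (world z) of tape between -0.004 and 0.006 m and angle between tape's own z axis and vertical below 0.12 rad and contact force between tape and board below 0.05 N and linear speed of tape below 0.02 m/s and angular speed of tape below 0.4 rad/s); the robot touches nothing.
It fails at once if The guide is pushed back by more than 1 mm (distance of guide from where it was at the start of the episode above 0.001 m).
It fails at once if The locked blade slips and runs back (value of joint tape_lock above 0.0055 m and (velocity of joint tape_blade above 0.35 m/s or velocity of joint tape_blade below -0.35 m/s)).
It fails at once if Tin, pen, jar or yoghurt pot is shoved by more than 20 mm (distance of any of tin, pen, chilli, yoghurt from where it was at the start of the episode above 0.02 m).
It also fails if it takes over 72 s, if anything falls off the work surface, if the arm or the gripper's body presses on something with over 40 N, if the wrist force passes 120 N, or if a joint passes its speed limit or range.

## Working session

There is one attempt and no reset: what is moved stays moved. The work goes in short steps, Python scripts to look and compute and a tool call to move; the robot and the scene stay as the last step left them, time stands still between calls to the robot, and variables do not carry over. Pictures are saved under pics/ and viewed, at most 10 in all, crops included, and the job is handed in when it is done.

Besides the shell and the picture viewer there is one more tool, called after "Request:" as a command line: name --argument value ..., lists and objects as JSON in quotes. drive_tool: Moves the arm, as the interface text tells. Its arguments: {"type":"object","properties":{"series":{"type":"array","items":{"type":"array"}},"squeeze":{"type":"number"}},"required":["series"]}

```bash
mkdir -p pics; cat > h.py <<'E'
import numpy as np, cv2
from scipy.spatial.transform import Rotation as R
from station import r, snapshot, ticket
np.set_printoptions(precision=4,suppress=True)
def ray(s,u,v):
    M=cv2.Rodrigues(np.array(s["rvec"],float))[0]; t=np.array(s["tvec"],float)
    d=M.T@np.array([(u-s["cx"])/s["fx"],(v-s["cy"])/s["fy"],1]); return -M.T@t,d
def atz(s,u,v,z):
    c,d=ray(s,u,v); return c+d*(z-c[2])/d[2]
def proj(s,p):
    return cv2.projectPoints(np.array(p,float).reshape(-1,3),np.array(s["rvec"],float),np.array(s["tvec"],float),np.array([[s["fx"],0,s["cx"]],[0,s["fy"],s["cy"]],[0,0,1.]]),None)[0].reshape(-1,2)
E
python3 - <<'E'
from h import *
import pickle
for n in ("side","top"):
    s=snapshot(n); cv2.imwrite(f"pics/{n}0.png",s["color"]); pickle.dump(s,open(n+"0.pkl","wb"))
st=r.state(); print(st)
E
```

```text
{'time_s': 0.1, 'q': array([ 1.0045,  0.2074,  1.5428, -0.    ,  1.3935, -0.1505]), 'qd': array([-0.0002, -0.0012, -0.0015, -0.0002, -0.0009,  0.0015]), 'joint_torque': array([  0.0002, -37.1863, -28.2294,   0.0701,   0.0311,  -0.    ]), 'tool_pos': array([0.2319, 0.5254, 0.2044]), 'tcp_rot': array([-0.6483, -3.0732,  0.003 ]), 'ft_force': array([-0.3155,  0.2887, -0.4203]), 'torque': array([ 0.0401, -0.0205, -0.0296]), 'grip_force': 0.0, 'opening': 1.0007704590311366}
```

View pics/top0.png

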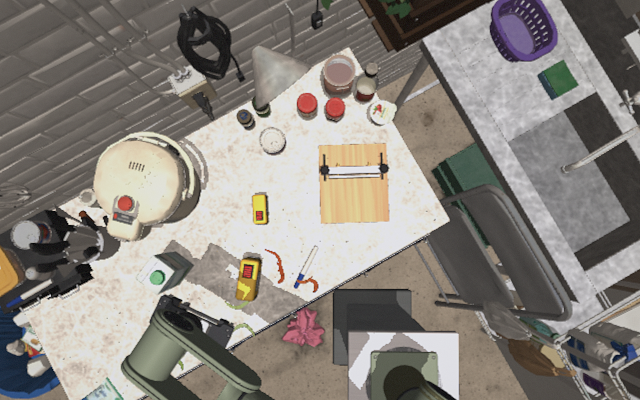

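View pics/side0.png

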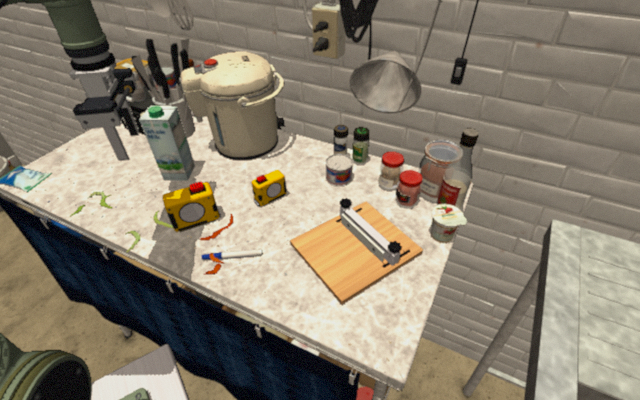

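The smaller tape is at about (260,209) in the top picture and (268,187) in the side one. The board is at about (354,183), with its guide near the top end. I'll enlarge both.

```bash
python3 - <<'E'
from h import *
import pickle
s=pickle.load(open("top0.pkl","rb")); q=pickle.load(open("side0.pkl","rb"))
a=cv2.resize(s["color"][130:235,240:400],None,fx=5,fy=5,interpolation=cv2.INTER_CUBIC)[:,:800]
cv2.imwrite("pics/topc.png",a)
b=cv2.resize(q["color"][160:300,240:440],None,fx=4,fy=4,interpolation=cv2.INTER_CUBIC)
cv2.imwrite("pics/sidec.png",b)
print(s["fx"],q["fx"],ray(s,320,200),ray(q,320,200))
E
```

```text
476.70315804977776 376.17130006986616 (array([0.446 , 0.2463, 1.4067]), array([ 0.0597, -0.0013, -0.9983])) (array([ 0.2196, -0.2924,  0.6705]), array([ 0.3875,  0.6287, -0.6743]))
```

View pics/topc.png

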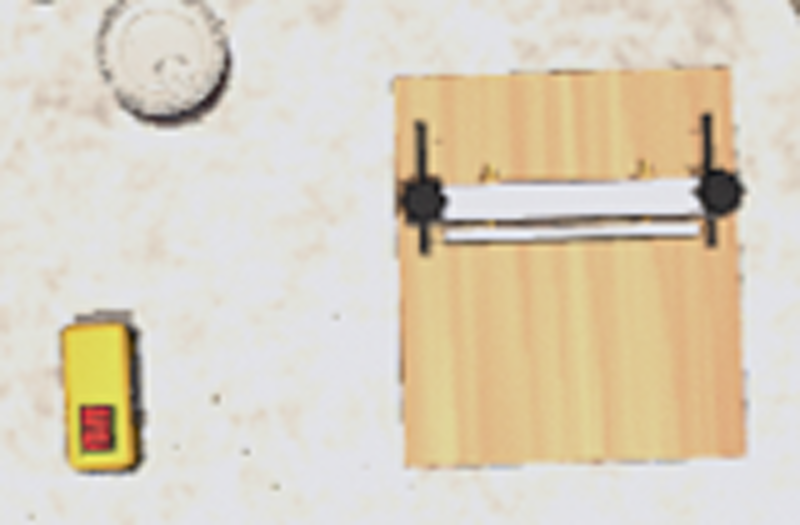

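View pics/sidec.png

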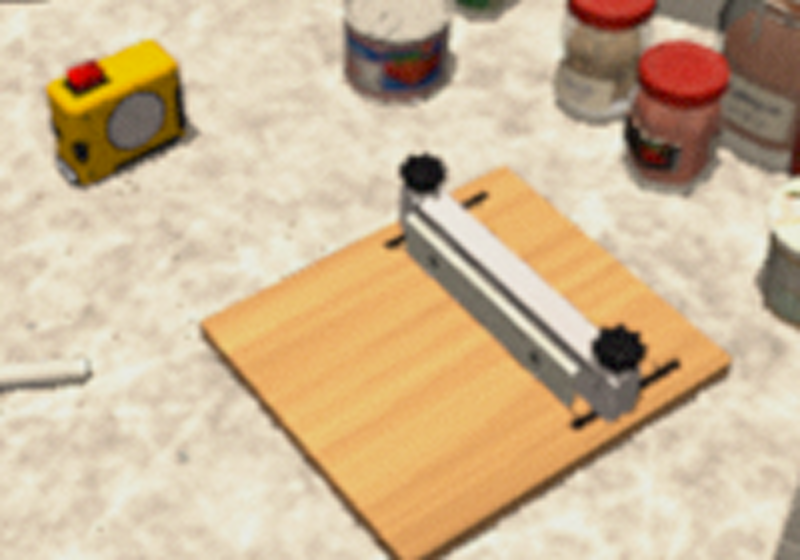

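```bash
cat >> h.py <<'E'
def crop_pts(s,pts,x0,y0,k,z): return np.array([atz(s,x0+(u+.5)/k-.5,y0+(v+.5)/k-.5,z) for u,v in pts])
E
python3 - <<'E'
from h import *
import pickle
s=pickle.load(open("top0.pkl","rb")); q=pickle.load(open("side0.pkl","rb"))
print("tape",crop_pts(s,[(62,324),(130,322),(137,468),(70,470)],240,130,5,.07))
print("lock",crop_pts(s,[(98,430)],240,130,5,.081))
b=crop_pts(s,[(406,467),(746,456),(731,67),(394,77)],240,130,5,.018);print("board FL FR BR BL",b,b.mean(0))
for i in range(4): print(np.linalg.norm(b[i]-b[i-1]), np.degrees(np.arctan2(*(b[i]-b[i-1])[[1,0]])))
print("facing front top L R",crop_pts(s,[(445,242),(697,236)],240,130,5,.049))
print("knobs",crop_pts(s,[(423,201),(720,192)],240,130,5,.071))
print("sideBoard FL(z18) ",crop_pts(q,[(203,327),(727,362),(507,166)],240,160,4,.018))
print("side tape heel bottom? top corners",crop_pts(q,[(50,82),(80,100),(178,60),(150,40)],240,160,4,.07))
print("pen tip",crop_pts(q,[(90,370)],240,160,4,.008))
print("tin",crop_pts(s,[(165,60)],240,130,5,.058))
E
```

```text
tape [[0.5399 0.436  0.07  ]
 [0.5414 0.3977 0.07  ]
 [0.4595 0.3924 0.07  ]
 [0.458  0.4299 0.07  ]]
lock [[0.4803 0.4132 0.081 ]]
board FL FR BR BL [[0.4621 0.2416 0.018 ]
 [0.4703 0.0439 0.018 ]
 [0.6989 0.0525 0.018 ]
 [0.6911 0.2507 0.018 ]] [0.5806 0.1472 0.018 ]
0.2292243076062248 -177.71331641502147
0.19785685076669401 -87.60722958680788
0.22869687519406506 2.146156041781893
0.19841749457968488 92.23996859816812
facing front top L R [[0.5905 0.2205 0.049 ]
 [0.5953 0.0763 0.049 ]]
knobs [[0.6113 0.2336 0.071 ]
 [0.6179 0.0661 0.071 ]]
sideBoard FL(z18)  [[0.4618 0.2346 0.018 ]
 [0.694  0.0506 0.018 ]
 [0.691  0.2467 0.018 ]]
side tape heel bottom? top corners [[0.4619 0.4249 0.07  ]
 [0.47   0.3984 0.07  ]
 [0.5399 0.3995 0.07  ]
 [0.5347 0.428  0.07  ]]
pen tip [[0.3958 0.2497 0.008 ]]
tin [[0.6927 0.3817 0.058 ]]
```

```bash
cat >> h.py <<'E'
def go(p,yaw):
    """tool-frame shift and turn from measured pose to tool-down pose with tool y at world angle 90deg+yaw, tool x = -x"""
    st=r.state(); T=R.from_rotvec(st["tcp_rot"]); p0=np.array(st["tool_pos"])
    Y=np.array([-np.sin(yaw),np.cos(yaw),0]); Z=np.array([0,0,-1.]); X=np.cross(Y,Z)
    if X@T.as_matrix()[:,0]<0: X,Y=-X,-Y
    G=R.from_matrix(np.array([X,Y,Z]).T)
    print("shift",T.inv().apply(np.array(p)-p0),"turn",(T.inv()*G).as_rotvec(),"pos",p0,"f",st["ft_force"],"grip",st["grip_force"],st["opening"])
E
python3 - <<'E'
from h import *
go([.4997,.414,.14],.068)
E
```

```text
shift [-0.29    0.0064  0.0643] turn [-0.0019 -0.0008 -0.4838] pos [0.2319 0.5254 0.2044] f [-0.3155  0.2887 -0.4203] grip 0.0 1.0007704590311366
```

Request:
drive_tool --series '[[[-0.05,0.001,0],[0,0,-0.12],0.8],[[-0.1,0.002,0.0],[0,0,-0.24],0.8],[[-0.15,0.003,0.01],[0,0,-0.36],0.8],[[-0.2,0.004,0.025],[0,0,-0.484],0.8],[[-0.25,0.0055,0.05],[0,0,-0.484],0.8],[[-0.29,0.0064,0.0643],[0,0,-0.484],0.8],[[-0.29,0.0064,0.0643],[0,0,-0.484],0.8],[[-0.29,0.0064,0.0643],[0,0,-0.484],0.8]]'

```text
time_s: 1.1
tool_pos: [0.4995, 0.4148, 0.1408]
tcp_rot: [0.107, -3.138, 0.0]
ft_force: [0.3, 0.3, 1.3]
opening: 0.799
grip_force: 0.0
```

```bash
python3 - <<'E'
from h import *
import pickle
s=snapshot("wrist"); pickle.dump(s,open("w1.pkl","wb")); cv2.imwrite("pics/w1.png",s["color"])
go([.4997,.414,.016],.068)
E
```

```text
shift [-0.0004 -0.0014  0.1254] turn [ 0.0004 -0.0004  0.001 ] pos [0.4993 0.4153 0.1414] f [-0.566   0.356   0.2605] grip 0.0 0.8001451687927044
```

View pics/w1.png

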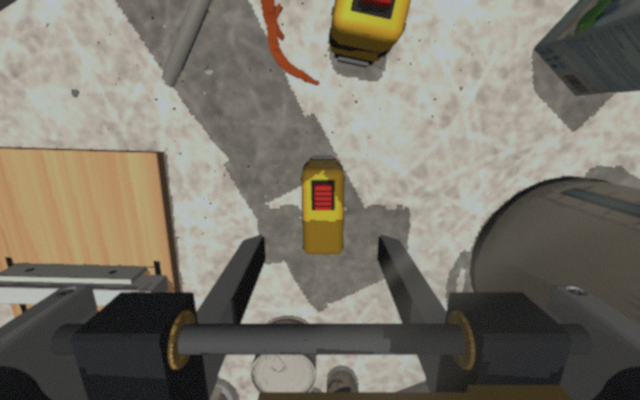

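The tape lies between the fingers, running from x 303 to 344 and centred near 322. Its lock is at (323,195), and the mouth points up the picture, which is toward the robot.

```bash
python3 - <<'E'
from h import *
import pickle
s=pickle.load(open("w1.pkl","rb"))
print(atz(s,323,195,.081),"heel top",atz(s,322,253,.07),"board FL",atz(s,161,152,.018),"board left side lower",atz(s,172,262,.018),"mouth top",atz(s,323,168,.07))
E
```

```text
[0.481  0.4145 0.081 ] heel top [0.5404 0.4178 0.07  ] board FL [0.4635 0.2469 0.018 ] board left side lower [0.589  0.2485 0.018 ] mouth top [0.4599 0.4131 0.07  ]
```

Request:
drive_tool --series '[[[0,-0.001,0.04],[0,0,0],0.8],[[0,-0.001,0.08],[0,0,0],0.8],[[0,-0.001,0.11],[0,0,0],0.8],[[0,-0.001,0.125],[0,0,0],0.8],[[0,-0.001,0.125],[0,0,0],0.8]]'

```text
time_s: 1.78
tool_pos: [0.499, 0.4141, 0.0158]
tcp_rot: [0.109, -3.138, 0.001]
ft_force: [-0.2, 0.2, -0.0]
opening: 0.797
grip_force: 0.0
```

Consistent with the earlier estimate (tape origin x≈0.500). Grip.

Request:
drive_tool --series '[[[0,0,0],[0,0,0],0.3],[[0,0,0],[0,0,0],0.3],[[0,0,0],[0,0,0],0.3],[[0,0,0],[0,0,0],0.3],[[0,0,0],[0,0,0],0.3],[[0,0,0],[0,0,0],0.3]]' --squeeze 40

```text
time_s: 2.52
tool_pos: [0.5007, 0.4153, 0.0171]
tcp_rot: [-0.107, 3.138, 0.004]
ft_force: [-1.6, 5.4, 2.9]
opening: 0.4
grip_force: 40.0
```

Request:
drive_tool --series '[[[0,0,-0.03],[0,0,0],0.3],[[0,0,-0.07],[0,0,0],0.3],[[0,0,-0.07],[0,0,0],0.3],[[0,0,-0.07],[0,0,0],0.3]]'

```text
time_s: 3.02
tool_pos: [0.4986, 0.4121, 0.0834]
tcp_rot: [0.107, -3.136, 0.005]
ft_force: [0.2, -0.1, -5.4]
opening: 0.405
grip_force: 40.0
```

```bash
python3 - <<'E'
from h import *
# board: front mid (.4662,.1428), yaw .038 ; hook 7 mm ahead of the edge => origin 35 mm behind the edge, minus grip offset -1mm
e=np.array([.4665,.1435]); d=np.array([np.cos(.038),np.sin(.038)])
p=e+d*.034; print(p)
go([*p,.085],.038); go([*p,.036],.038)
E
```

```text
[0.5005 0.1448]
shift [ 0.0163 -0.2668 -0.0008] turn [-0.0032 -0.0041  0.03  ] pos [0.4986 0.4121 0.0834] f [ 0.2386 -0.1176 -5.4157] grip 39.99786078929901 0.4045008336360514
shift [ 0.0161 -0.2666  0.0482] turn [-0.0032 -0.0041  0.03  ] pos [0.4986 0.4121 0.0834] f [ 0.2386 -0.1176 -5.4157] grip 39.99786078929901 0.4045008336360514
```

Request:
drive_tool --series '[[[0.003,-0.045,0],[0,0,0.01],0.3],[[0.006,-0.1,0],[0,0,0.02],0.3],[[0.009,-0.15,0],[0,0,0.03],0.3],[[0.012,-0.2,0],[0,0,0.03],0.3],[[0.0145,-0.245,0],[0,0,0.03],0.3],[[0.016,-0.267,0],[0,0,0.03],0.3],[[0.016,-0.267,0],[0,0,0.03],0.3],[[0.016,-0.267,0],[0,0,0.03],0.3]]'

```text
time_s: 4.03
tool_pos: [0.5011, 0.1464, 0.0845]
tcp_rot: [0.06, -3.138, -0.0]
ft_force: [0.7, -0.3, -5.0]
opening: 0.399
grip_force: 40.0
```

```bash
python3 - <<'E'
from h import *
import pickle
go([.5005,.1448,.036],.038)
s=snapshot("side"); pickle.dump(s,open("s2.pkl","wb")); w=snapshot("wrist"); pickle.dump(w,open("w2.pkl","wb"))
a=cv2.resize(s["color"][150:300,270:430],None,fx=3.2,fy=3.2,interpolation=cv2.INTER_CUBIC)
b=cv2.resize(w["color"][60:300,120:520],None,fx=.7,fy=.7)
c=np.zeros((480,800,3),np.uint8); c[:480,:512]=a[:480]; c[:168,512:512+280]=b
cv2.imwrite("pics/c2.png",c)
E
```

```text
shift [ 0.0005 -0.0016  0.0485] turn [ 0.0001 -0.0033  0.    ] pos [0.5011 0.1464 0.0845] f [ 0.7286 -0.3426 -5.0046] grip 39.99794125556946 0.3989195324995144
```

View pics/c2.png

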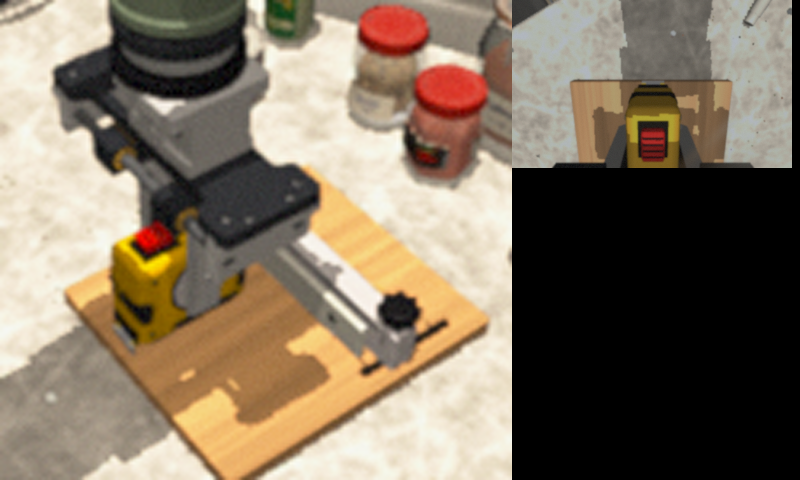

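The tape is gripped square above the board with its mouth at the front edge. In the wrist view the edge is at about row 174.

```bash
python3 - <<'E'
from h import *
import pickle
w=pickle.load(open("w2.pkl","rb"))
g=w["color"][:,:,0].astype(int)
for u in (215,235,260,400,420):
    col=g[150:200,u]; k=np.argmin(np.diff(cv2.GaussianBlur(g.astype(np.float32),(5,5),0)[150:200,u])); print(u,150+k,atz(w,u,150+k+.5,.018))
print("sole z est:", r.state()["tool_pos"][2]-.016)
E
```

```text
215 172 [0.4685 0.0542 0.018 ]
235 173 [0.4687 0.0712 0.018 ]
260 173 [0.4679 0.0926 0.018 ]
400 173 [0.4632 0.2123 0.018 ]
420 173 [0.4625 0.2293 0.018 ]
sole z est: 0.06924301421607429
```

Request:
drive_tool --series '[[[0.003,0,0.02],[0,0,0],0.3],[[0.003,0,0.038],[0,0,0],0.3],[[0.003,0,0.046],[0,0,0],0.3],[[0.003,0,0.046],[0,0,0],0.3],[[0.003,0,0.046],[0,0,0],0.3]]'

```text
time_s: 4.75
tool_pos: [0.5002, 0.1463, 0.0407]
tcp_rot: [-0.06, 3.14, 0.0]
ft_force: [-0.2, -0.6, -3.8]
opening: 0.402
grip_force: 40.0
```

Request:
drive_tool --series '[[[-0.004,0,0],[0,0,0],0.3],[[-0.008,0,0],[0,0,0],0.3],[[-0.012,0,0],[0,0,0],0.3],[[-0.016,0,0],[0,0,0],0.3],[[-0.02,0,0],[0,0,0],0.3],[[-0.024,0,0],[0,0,0],0.3],[[-0.024,0,0],[0,0,0],0.3],[[-0.024,0,0],[0,0,0],0.3]]'

```text
time_s: 5.75
tool_pos: [0.524, 0.1471, 0.0404]
tcp_rot: [-0.06, 3.14, 0.0]
ft_force: [-1.3, -0.2, -4.6]
opening: 0.401
grip_force: 40.0
```

```bash
python3 - <<'E'
from h import *
go([.5005+.0505,.1448+.0019,.0345],.037)
print(r.state()["torque"])
s=snapshot("side"); 
a=cv2.resize(s["color"][190:280,270:390],None,fx=6,fy=6,interpolation=cv2.INTER_CUBIC)
cv2.imwrite("pics/c3.png",a)
E
```

```text
shift [-0.0269 -0.0014  0.0059] turn [0.     0.0013 0.0012] pos [0.524  0.1471 0.0404] f [-1.3015 -0.2026 -4.5529] grip 39.99805927276611 0.4008380605436758
[ 0.0331  0.2956 -0.0135]
```

View pics/c3.png

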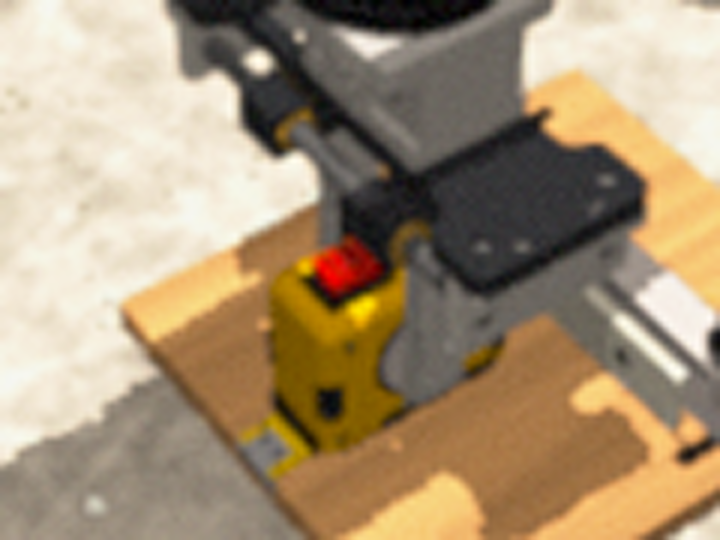

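Blade is drawn out to the edge and the hook holds (steady 1.3 N pull, end of blade at about (260,465)). Continue, lowering close to the board.

Request:
drive_tool --series '[[[-0.003,-0.001,0.002],[0,0,0],0.3],[[-0.006,-0.001,0.004],[0,0,0],0.3],[[-0.01,-0.001,0.005],[0,0,0],0.3],[[-0.014,-0.001,0.005],[0,0,0],0.3],[[-0.018,-0.001,0.005],[0,0,0],0.3],[[-0.02,-0.001,0.005],[0,0,0],0.3],[[-0.02,-0.001,0.005],[0,0,0],0.3]]'

```text
time_s: 6.68
tool_pos: [0.5315, 0.1465, 0.0358]
tcp_rot: [0.061, -3.114, 0.003]
ft_force: [-32.2, -1.8, 29.4]
opening: 0.406
grip_force: 40.0
```

Request:
drive_tool --series '[[[-0.001,0,0.0],[0,0,0],0.3],[[-0.002,0,0.0],[0,0,0],0.3],[[-0.002,0,0.0],[0,0,0],0.3],[[-0.002,0,0.0],[0,0,0],0.3]]'

```text
time_s: 7.18
tool_pos: [0.5317, 0.1465, 0.0359]
tcp_rot: [0.061, -3.11, 0.003]
ft_force: [-36.0, -2.9, 33.6]
opening: 0.404
grip_force: 40.0
```

The sole is dragging on the board: 34 N up with matching friction. I'll take the x lead back first, then unload.

Request:
drive_tool --series '[[[0.007,0,0],[0,0,0],0.3],[[0.014,0,0],[0,0,0],0.3],[[0.016,0,-0.001],[0,0,0],0.3],[[0.016,0,-0.002],[0,0,0],0.3],[[0.016,0,-0.002],[0,0,0],0.3]]'

```text
time_s: 7.8
tool_pos: [0.5296, 0.1461, 0.037]
tcp_rot: [0.06, -3.141, 0.0]
ft_force: [-2.8, -0.1, -5.1]
opening: 0.401
grip_force: 40.0
```

```bash
python3 - <<'E'
from h import *
s=snapshot("side"); w=snapshot("wrist")
st=r.state(); print(st)
a=cv2.resize(s["color"][190:280,270:390],None,fx=4,fy=4,interpolation=cv2.INTER_CUBIC)
c=np.zeros((600,800,3),np.uint8); c[:360,:480]=a; c[360:,:400]=cv2.resize(w["color"],(400,250))[:240]
c[360:,400:]=cv2.resize(snapshot("top")["color"][140:230,310:400],(400,400),interpolation=cv2.INTER_CUBIC)[150:390]
cv2.imwrite("pics/c4.png",c)
E
```

```text
{'time_s': 7.9, 'q': array([ 0.1118,  0.3519,  1.7419, -0.0001,  1.0482, -1.497 ]), 'qd': array([ 0.0008,  0.0004, -0.0005,  0.0012, -0.0013,  0.0003]), 'joint_torque': array([ -0.1667, -40.8784, -26.0119,   0.0075,  -0.6652,   0.0148]), 'tool_pos': array([0.5295, 0.1462, 0.0369]), 'tcp_rot': array([ 0.0598, -3.1407,  0.0002]), 'ft_force': array([-1.5611,  0.3066, -4.1698]), 'torque': array([-0.0832,  0.4568, -0.02  ]), 'grip_force': 39.995176792144775, 'opening': 0.40081309144971455}
```

View pics/c4.png

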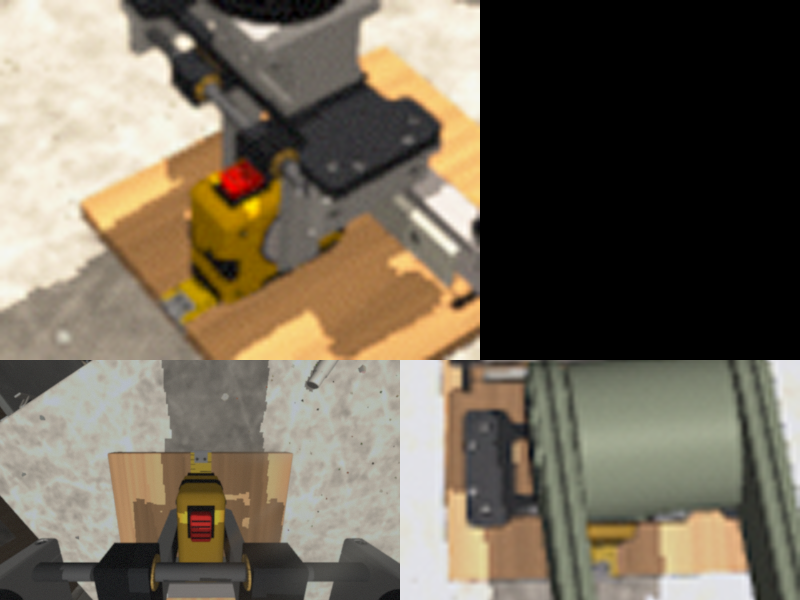

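The guide and hook are fine, but the case may have pitched a little in the grip. I'll set it down, let it square itself and regrip.

Request:
drive_tool --series '[[[0,0,0.0005],[0,0,0],0.3],[[0,0,0.001],[0,0,0],0.3],[[0,0,0.001],[0,0,0],0.6],[[0,0,0.001],[0,0,0],0.6],[[0,0,0.001],[0,0,0],0.6],[[0,0,0.001],[0,0,0],0.6]]'

```text
time_s: 8.7
tool_pos: [0.53, 0.1464, 0.0366]
tcp_rot: [-0.06, 3.14, 0.0]
ft_force: [0.9, -0.1, -0.4]
opening: 0.602
grip_force: 0.0
```

Request:
drive_tool --series '[[[0,0,0],[0,0,0],0.3],[[0,0,0],[0,0,0],0.3],[[0,0,0],[0,0,0],0.3],[[0,0,0],[0,0,0],0.3],[[0,0,0],[0,0,0],0.3]]' --squeeze 50

```text
time_s: 9.32
tool_pos: [0.5294, 0.1462, 0.0361]
tcp_rot: [0.06, -3.141, 0.0]
ft_force: [-0.6, -0.2, -0.0]
opening: 0.399
grip_force: 50.0
```

Request:
drive_tool --series '[[[0,0,-0.0005],[0,0,0],0.3],[[0,0,-0.001],[0,0,0],0.3],[[0,0,-0.0015],[0,0,0],0.3],[[0,0,-0.0015],[0,0,0],0.3]]'

```text
time_s: 9.82
tool_pos: [0.5278, 0.1462, 0.0367]
tcp_rot: [0.06, -3.138, 0.0]
ft_force: [-2.2, -0.4, -4.5]
opening: 0.398
grip_force: 50.0
```

Request:
drive_tool --series '[[[-0.003,0,-0.0005],[0,0,0],0.3],[[-0.006,0,-0.0005],[0,0,0],0.3],[[-0.009,0,-0.0005],[0,0,0],0.3],[[-0.011,0,-0.0005],[0,0,0],0.3],[[-0.011,0,-0.0005],[0,0,0],0.3],[[-0.011,0,-0.0005],[0,0,0],0.3]]'

```text
time_s: 10.58
tool_pos: [0.5409, 0.1467, 0.0383]
tcp_rot: [-0.06, 3.14, 0.0]
ft_force: [-1.7, -0.3, -5.2]
opening: 0.404
grip_force: 50.0
```

Request:
drive_tool --series '[[[-0.001,0,0],[0,0,0],0.3],[[-0.002,0,0],[0,0,0],0.3],[[-0.002,0,0],[0,0,0],0.3],[[-0.002,0,0],[0,0,0],0.3]]'

```text
time_s: 11.08
tool_pos: [0.5424, 0.1468, 0.0381]
tcp_rot: [0.06, -3.141, 0.0]
ft_force: [-2.3, -0.6, -3.8]
opening: 0.402
grip_force: 50.0
```

Request:
drive_tool --series '[[[-0.001,0,0.0005],[0,0,0],0.3],[[-0.002,0,0.001],[0,0,0],0.3],[[-0.003,0,0.001],[0,0,0],0.3],[[-0.003,0,0.001],[0,0,0],0.3]]'

```text
time_s: 11.58
tool_pos: [0.5457, 0.1469, 0.0372]
tcp_rot: [-0.06, 3.141, -0.0]
ft_force: [-2.7, -0.9, -4.8]
opening: 0.402
grip_force: 50.0
```

Request:
drive_tool --series '[[[-0.0005,0,0],[0,0,0],0.3],[[-0.001,0,0],[0,0,0],0.3],[[-0.001,0,0],[0,0,0],0.3]]'

```text
time_s: 11.95
tool_pos: [0.5465, 0.1469, 0.0372]
tcp_rot: [-0.06, 3.141, -0.0]
ft_force: [-2.8, -0.3, -3.9]
opening: 0.398
grip_force: 50.0
```

Request:
drive_tool --series '[[[-0.0005,0,0],[0,0,0],0.3],[[-0.001,0,0],[0,0,0],0.3],[[-0.001,0,0],[0,0,0],0.3]]'

```text
time_s: 12.32
tool_pos: [0.5476, 0.147, 0.0372]
tcp_rot: [-0.06, 3.141, -0.0]
ft_force: [-2.3, -0.5, -4.3]
opening: 0.401
grip_force: 50.0
```

Request:
drive_tool --series '[[[-0.0005,0,0],[0,0,0],0.3],[[-0.001,0,0],[0,0,0],0.3],[[-0.001,0,0],[0,0,0],0.3]]'

```text
time_s: 12.7
tool_pos: [0.5485, 0.147, 0.0372]
tcp_rot: [-0.06, 3.141, 0.0]
ft_force: [-3.2, 0.3, -4.6]
opening: 0.402
grip_force: 50.0
```

Request:
drive_tool --series '[[[-0.0005,0,0],[0,0,0],0.3],[[-0.001,0,0],[0,0,0],0.3],[[-0.001,0,0],[0,0,0],0.3]]'

```text
time_s: 13.08
tool_pos: [0.5495, 0.1471, 0.0372]
tcp_rot: [-0.06, 3.141, -0.0]
ft_force: [-2.9, 0.1, -4.3]
opening: 0.404
grip_force: 50.0
```

Request:
drive_tool --series '[[[-0.0005,0,0],[0,0,0],0.3],[[-0.001,0,0],[0,0,0],0.3],[[-0.001,0,0],[0,0,0],0.3]]'

```text
time_s: 13.45
tool_pos: [0.5505, 0.1471, 0.0372]
tcp_rot: [-0.06, 3.141, 0.0]
ft_force: [-3.3, 0.1, -4.0]
opening: 0.398
grip_force: 50.0
```

```bash
python3 - <<'E'
from h import *
w=snapshot("wrist")
hsv=cv2.cvtColor(w["color"],cv2.COLOR_BGR2HSV)
m=((hsv[:,:,0]<8)|(hsv[:,:,0]>172))&(hsv[:,:,1]>170)&(hsv[:,:,2]>90); m[:, :250]=0; m[:,390:]=0; m[:120]=0
ys,xs=np.nonzero(m); u,v=xs.mean(),ys.mean(); print(u,v,ys.min(),ys.max(),xs.min(),xs.max())
L=atz(w,u,v,.100); st=r.state(); print("lock",L,"TCP",st["tool_pos"],st["ft_force"], "heel x ~",L[0]+.06)
E
```

```text
321.0585457979226 262.3305004721435 242 287 304 337
lock [0.5305 0.1457 0.1   ] TCP [0.5505 0.1471 0.0372] [-2.6779 -0.4431 -4.4271] heel x ~ 0.5904583823096945
```

Request:
drive_tool --series '[[[-0.0005,0,0],[0,0,0],0.3],[[-0.001,0,0],[0,0,0],0.3],[[-0.001,0,0],[0,0,0],0.3]]'

```text
time_s: 13.88
tool_pos: [0.5515, 0.1471, 0.0372]
tcp_rot: [-0.06, 3.141, 0.0]
ft_force: [-2.5, 0.4, -5.2]
opening: 0.404
grip_force: 50.0
```

Request:
drive_tool --series '[[[-0.0005,0,0],[0,0,0],0.3],[[-0.001,0,0],[0,0,0],0.3],[[-0.001,0,0],[0,0,0],0.3]]'

```text
time_s: 14.25
tool_pos: [0.5525, 0.1472, 0.0372]
tcp_rot: [-0.06, 3.141, -0.0]
ft_force: [-2.0, -0.9, -4.8]
opening: 0.406
grip_force: 50.0
```

Request:
drive_tool --series '[[[-0.0005,0,0],[0,0,0],0.3],[[-0.0005,0,0],[0,0,0],0.3],[[-0.0005,0,0],[0,0,0],0.3]]'

```text
time_s: 14.62
tool_pos: [0.553, 0.1472, 0.0372]
tcp_rot: [-0.06, 3.141, -0.0]
ft_force: [-2.9, -0.7, -5.0]
opening: 0.4
grip_force: 50.0
```

Request:
drive_tool --series '[[[-0.0005,0,0],[0,0,0],0.3],[[-0.0005,0,0],[0,0,0],0.3],[[-0.0005,0,0],[0,0,0],0.3]]'

```text
time_s: 15.0
tool_pos: [0.5535, 0.1472, 0.0371]
tcp_rot: [-0.06, 3.141, 0.0]
ft_force: [-2.9, -0.0, -4.7]
opening: 0.405
grip_force: 50.0
```

Request:
drive_tool --series '[[[-0.0005,0,0],[0,0,0],0.3],[[-0.0005,0,0],[0,0,0],0.3],[[-0.0005,0,0],[0,0,0],0.3]]'

```text
time_s: 15.38
tool_pos: [0.554, 0.1472, 0.0372]
tcp_rot: [-0.06, 3.141, -0.0]
ft_force: [-2.7, -0.2, -4.3]
opening: 0.401
grip_force: 50.0
```

Request:
drive_tool --series '[[[-0.0005,0,0],[0,0,0],0.3],[[-0.0005,0,0],[0,0,0],0.3],[[-0.0005,0,0],[0,0,0],0.3]]'

```text
time_s: 15.75
tool_pos: [0.5544, 0.1472, 0.0371]
tcp_rot: [-0.06, 3.141, 0.0]
ft_force: [-2.2, 0.2, -5.4]
opening: 0.407
grip_force: 50.0
```

Request:
drive_tool --series '[[[-0.0005,0,0],[0,0,0],0.3],[[-0.0005,0,0],[0,0,0],0.3],[[-0.0005,0,0],[0,0,0],0.3]]'

```text
time_s: 16.12
tool_pos: [0.5544, 0.1472, 0.0371]
tcp_rot: [0.06, -3.14, 0.0]
ft_force: [-4.8, -0.4, -3.4]
opening: 0.399
grip_force: 50.0
```

Request:
drive_tool --series '[[[-0.0005,0,0],[0,0,0],0.3],[[-0.0005,0,0],[0,0,0],0.3],[[-0.0005,0,0],[0,0,0],0.3]]'

```text
time_s: 16.5
tool_pos: [0.5544, 0.1472, 0.037]
tcp_rot: [0.06, -3.139, 0.0]
ft_force: [-5.3, 0.2, -3.2]
opening: 0.399
grip_force: 50.0
```

Request:
drive_tool --series '[[[-0.0003,0,0],[0,0,0],0.3],[[-0.0003,0,0],[0,0,0],0.3],[[-0.0003,0,0],[0,0,0],0.3]]'

```text
time_s: 16.88
tool_pos: [0.5545, 0.1472, 0.037]
tcp_rot: [0.06, -3.138, 0.0]
ft_force: [-7.5, -1.0, -1.3]
opening: 0.398
grip_force: 50.0
```

```bash
python3 - <<'E'
from h import *
F=[]
for i in range(6): snapshot("side"); F.append(r.state()["ft_force"])
print(np.mean(F,0),r.state()["tool_pos"])
E
```

```text
[-6.9354 -0.4424 -1.3223] [0.5545 0.1473 0.037 ]
```

Heel butted (~4–5 N on the guide, TCP stopped). Lower onto the board and release.

Request:
drive_tool --series '[[[0.0002,0,0.0004],[0,0,0],0.3],[[0.0002,0,0.0008],[0,0,0],0.3],[[0.0002,0,0.0008],[0,0,0],0.3]]'

```text
time_s: 17.55
tool_pos: [0.5545, 0.1473, 0.0363]
tcp_rot: [0.06, -3.139, 0.0]
ft_force: [-6.2, 0.2, -2.1]
opening: 0.401
grip_force: 50.0
```

Request:
drive_tool --series '[[[0,0,0],[0,0,0],0.6],[[0,0,0],[0,0,0],0.6],[[0,0,0],[0,0,0],0.6],[[0,0,-0.03],[0,0,0],0.6],[[0,0,-0.08],[0,0,0],0.6],[[0,0,-0.1],[0,0,0],0.6],[[0,0,-0.1],[0,0,0],0.0],[[0,0,-0.1],[0,0,0],0.0]]'

```text
time_s: 18.55
tool_pos: [0.5549, 0.1472, 0.1353]
tcp_rot: [0.06, -3.14, 0.0]
ft_force: [-0.2, -0.4, 0.1]
opening: 0.425
grip_force: 0.0
```

```bash
python3 - <<'E'
from h import *
w=snapshot("wrist"); cv2.imwrite("pics/w5.png",w["color"])
hsv=cv2.cvtColor(w["color"],cv2.COLOR_BGR2HSV)
m=((hsv[:,:,0]<8)|(hsv[:,:,0]>172))&(hsv[:,:,1]>170)&(hsv[:,:,2]>90); m[:, :250]=0; m[:,390:]=0; m[:120]=0
ys,xs=np.nonzero(m); u,v=xs.mean(),ys.mean(); print(u,v,ys.min(),ys.max(),xs.min(),xs.max())
L=atz(w,u,v,.099); print(L); go([L[0],L[1],.1],.038)
E
```

```text
321.058568329718 200.9587852494577 188 214 312 330
[0.535  0.1458 0.099 ]
shift [ 0.0194 -0.0006  0.0348] turn [-0.0002 -0.0026  0.0001] pos [0.5545 0.1471 0.1347] f [ 0.2884  0.2492 -0.5597] grip 0.0 0.38337852689537716
```

View pics/w5.png

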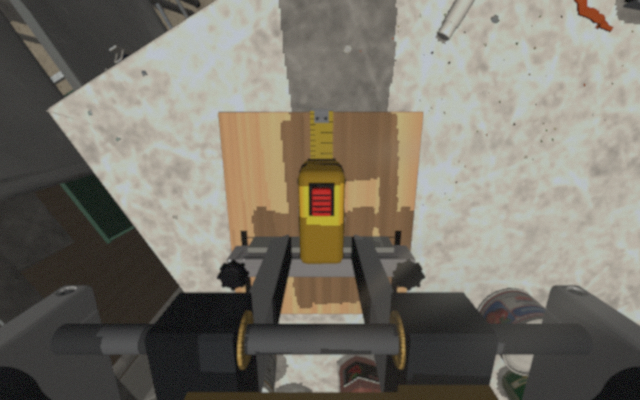

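The tape stands square, with its blade reaching the front edge at (321,113), its heel at the guide and its lock at (321,201). Close the fingers and press.

Request:
drive_tool --series '[[[0.01,0,0],[0,0,0],0.0],[[0.0195,-0.0005,0],[0,0,0],0.0],[[0.0195,-0.0005,0],[0,0,0],0.0],[[0.0195,-0.0005,0.015],[0,0,0],0.0],[[0.0195,-0.0005,0.03],[0,0,0],0.0],[[0.0195,-0.0005,0.032],[0,0,0],0.0]]' --squeeze 20

```text
time_s: 19.35
tool_pos: [0.5344, 0.1458, 0.1019]
tcp_rot: [0.06, -3.137, 0.001]
ft_force: [-0.2, 0.3, 0.1]
opening: 0.005
grip_force: 0.0
```

Request:
drive_tool --series '[[[0,0,0.002],[0,0,0],0.0],[[0,0,0.004],[0,0,0],0.0],[[0,0,0.006],[0,0,0],0.0],[[0,0,0.007],[0,0,0],0.0],[[0,0,0.008],[0,0,0],0.0],[[0,0,0.008],[0,0,0],0.0]]'

```text
time_s: 20.1
tool_pos: [0.5366, 0.1461, 0.098]
tcp_rot: [-0.06, 3.14, -0.0]
ft_force: [-3.5, -0.0, 7.0]
opening: 0.006
grip_force: 3.4
```

Request:
drive_tool --series '[[[0.001,0,0.001],[0,0,0],0.0],[[0.0015,0,0.002],[0,0,0],0.0],[[0.0015,0,0.003],[0,0,0],0.0],[[0.0015,0,0.003],[0,0,0],0.0]]'

```text
time_s: 20.6
tool_pos: [0.5365, 0.1461, 0.0958]
tcp_rot: [-0.06, 3.137, 0.0]
ft_force: [-1.4, 0.4, 8.5]
opening: 0.007
grip_force: 3.6
```

Request:
drive_tool --series '[[[0.0005,0,0.001],[0,0,0],0.0],[[0.0005,0,0.002],[0,0,0],0.0],[[0.001,0,0.003],[0,0,0],0.0],[[0.001,0,0.003],[0,0,0],0.0]]'

```text
time_s: 21.1
tool_pos: [0.5365, 0.1461, 0.0936]
tcp_rot: [-0.06, 3.134, 0.0]
ft_force: [-0.9, -0.1, 8.6]
opening: 0.003
grip_force: 4.7
```

Request:
drive_tool --series '[[[0.0003,0,0.001],[0,0,0],0.0],[[0.0005,0,0.002],[0,0,0],0.0],[[0.0005,0,0.002],[0,0,0],0.0]]'

```text
time_s: 21.48
tool_pos: [0.5365, 0.1461, 0.0931]
tcp_rot: [-0.06, 3.133, 0.0]
ft_force: [-2.7, -0.4, 17.3]
opening: 0.007
grip_force: 8.0
```

Request:
drive_tool --series '[[[0.0005,0,0.001],[0,0,0],0.0],[[0.001,0,0.002],[0,0,0],0.0],[[0.001,0,0.002],[0,0,0],0.0],[[0.001,0,0.002],[0,0,0],0.0]]'

```text
time_s: 21.98
tool_pos: [0.5366, 0.1461, 0.093]
tcp_rot: [-0.06, 3.131, 0.0]
ft_force: [-4.7, -1.3, 23.0]
opening: 0.004
grip_force: 11.8
```

Bottomed out at 23 N (6 mm travel). Withdraw, open and regrip.

Request:
drive_tool --series '[[[0,0,-0.005],[0,0,0],0.0],[[0,0,-0.015],[0,0,0],0.0],[[0,0,-0.03],[0,0,0],0.0],[[0,0,-0.05],[0,0,0],0.7],[[0,0,-0.05],[0,0,0],0.7],[[0,0,-0.05],[0,0,0],0.7]]'

```text
time_s: 22.72
tool_pos: [0.5317, 0.1459, 0.1359]
tcp_rot: [0.06, -3.14, 0.0]
ft_force: [0.1, 0.3, -1.0]
opening: 0.288
grip_force: 0.0
```

```bash
python3 - <<'E'
from h import *
w=snapshot("wrist")
hsv=cv2.cvtColor(w["color"],cv2.COLOR_BGR2HSV)
m=((hsv[:,:,0]<8)|(hsv[:,:,0]>172))&(hsv[:,:,1]>170)&(hsv[:,:,2]>90); m[:, :250]=0; m[:,390:]=0; m[:120]=0
ys,xs=np.nonzero(m); u,v=xs.mean(),ys.mean(); print(u,v)
L=atz(w,u,v,.093); print(L); go([L[0]+.018,L[1]+.0007,.038],.038)
E
```

```text
321.72327044025155 225.25786163522014
[0.5342 0.1459 0.093 ]
shift [-0.0211 -0.      0.0974] turn [-0.0001 -0.0017  0.0001] pos [0.5313 0.1458 0.1354] f [-0.1506 -0.0452 -0.1274] grip 0.0 0.33003035228034167
```

Request:
drive_tool --series '[[[-0.01,0,0],[0,0,0],0.7],[[-0.021,0,0],[0,0,0],0.7],[[-0.021,0,0],[0,0,0],0.7],[[-0.021,0,0.03],[0,0,0],0.7],[[-0.021,0,0.06],[0,0,0],0.7],[[-0.021,0,0.085],[0,0,0],0.7],[[-0.021,0,0.0965],[0,0,0],0.7],[[-0.021,0,0.0965],[0,0,0],0.7]]'

```text
time_s: 23.78
tool_pos: [0.5524, 0.1466, 0.0391]
tcp_rot: [0.06, -3.139, 0.0]
ft_force: [-0.2, 0.2, 0.2]
opening: 0.696
grip_force: 0.0
```

Request:
drive_tool --series '[[[0,0,0],[0,0,0],0.3],[[0,0,0],[0,0,0],0.3],[[0,0,0],[0,0,0],0.3],[[0,0,0],[0,0,0],0.3],[[0,0,0],[0,0,0],0.3],[[0,0,0],[0,0,0],0.3]]' --squeeze 40

```text
time_s: 24.52
tool_pos: [0.5537, 0.1471, 0.0407]
tcp_rot: [-0.06, 3.14, 0.001]
ft_force: [-1.2, 1.8, 5.6]
opening: 0.401
grip_force: 40.0
```

Request:
drive_tool --series '[[[0.001,0,-0.002],[0,0,0],0.3],[[0.003,0,-0.006],[0,0,0],0.3],[[0.004,0,-0.015],[0,0,0],0.3],[[0.004,0,-0.035],[0,0,0],0.3],[[0.004,0,-0.06],[0,0,0],0.3],[[0.004,0,-0.08],[0,0,0],0.3],[[0.004,0,-0.08],[0,0,0],0.3]]'

```text
time_s: 25.4
tool_pos: [0.5505, 0.1466, 0.1218]
tcp_rot: [-0.06, 3.137, 0.0]
ft_force: [-0.0, -0.5, -5.7]
opening: 0.404
grip_force: 40.0
```

Request:
drive_tool --series '[[[0.008,0.04,0],[0,0,0],0.3],[[0.016,0.09,0],[0,0,0],0.3],[[0.024,0.14,0],[0,0,0],0.3],[[0.027,0.19,0],[0,0,0],0.3],[[0.027,0.218,0],[0,0,0],0.3],[[0.027,0.225,0],[0,0,0],0.3],[[0.027,0.225,0],[0,0,0],0.3]]'

```text
time_s: 26.28
tool_pos: [0.5127, 0.3696, 0.1185]
tcp_rot: [0.061, -3.139, 0.003]
ft_force: [-0.3, -0.2, -4.0]
opening: 0.403
grip_force: 40.0
```

Request:
drive_tool --series '[[[0,0,0.03],[0,0,0],0.3],[[0,0,0.06],[0,0,0],0.3],[[0,0,0.08],[0,0,0],0.3],[[0,0,0.09],[0,0,0],0.3],[[0,0,0.095],[0,0,0],0.3],[[0,0,0.095],[0,0,0],0.3],[[0,0,0.095],[0,0,0],0.3]]'

```text
time_s: 27.15
tool_pos: [0.5141, 0.3708, 0.0259]
tcp_rot: [-0.06, 3.14, 0.001]
ft_force: [0.1, 0.3, -3.6]
opening: 0.4
grip_force: 40.0
```

Request:
drive_tool --series '[[[0,0,0.001],[0,0,0],0.3],[[0,0,0.002],[0,0,0],0.3],[[0,0,0.003],[0,0,0],0.3],[[0,0,0.003],[0,0,0],0.3]]'

```text
time_s: 27.65
tool_pos: [0.5141, 0.3707, 0.0227]
tcp_rot: [-0.06, 3.14, 0.001]
ft_force: [-0.9, -1.3, 0.5]
opening: 0.402
grip_force: 40.0
```

Weight is carried by the worktop; release and rise.

Request:
drive_tool --series '[[[0,0,0],[0,0,0],0.8],[[0,0,0],[0,0,0],0.8],[[0,0,0],[0,0,0],0.8],[[0,0,0],[0,0,0],0.8],[[0,0,-0.03],[0,0,0],0.8],[[0,0,-0.08],[0,0,0],0.8],[[0,0,-0.12],[0,0,0],0.8],[[0,0,-0.16],[0,0,0],0.8]]'

```text
time_s: 28.65
tool_pos: [0.5134, 0.3703, 0.1833]
tcp_rot: [-0.06, 3.141, 0.0]
ft_force: [0.5, -0.2, -0.6]
opening: 0.802
grip_force: 0.0
```

```bash
python3 - <<'E'
from h import *
s=snapshot("side"); w=snapshot("wrist")
c=np.vstack([s["color"][120:320],cv2.resize(w["color"],(640,400))]); cv2.imwrite("pics/end.png",c)
print(r.state()["time_s"])
E
```

```text
28.75
```

View pics/end.png

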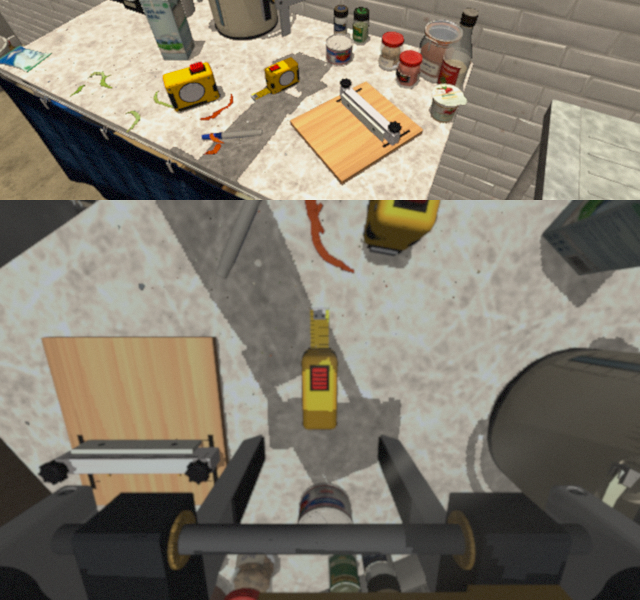

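The tape stands upright on the worktop, at (280,77) in the side view, with its blade still out. The board, guide and loose things look where they were.

```bash
python3 -c "
from station import ticket; print(ticket.hand_in())"
```

```text
the job is handed in; nothing more can be done
None
```

I took the guide setting with the tape, pressed its lock fully down, and stood it upright with the blade out on the worktop to the left of the board; I've handed the job in, but it returned no verdict.

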